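# Sort turned and flat pieces for the next laser-marking batch

## Task

Make up the next marking batch: stand both round pieces (the bushing and the slug) upright in the round dish, lay the steel bar in the narrow tray, and lay one dark plate flat in the wide tray. Take that plate from the bottom of the magazine by drawing it straight out through the front slot, so that the plates above it stay in the magazine and just settle down. Leave every piece lying inside its tray, not propped on a rim.

Things in the scene. Friction and masses are not known exactly. Their poses are not given: they have to be found in the camera images.
- bushing_mid (a point): Bushing: upright plain-steel ring, 46 mm outside diameter, 24 mm bore, 30 mm tall. The point is its centre, half-way up; z is its axis.
- slug_mid (a point): Slug: upright solid plain-steel cylinder, 28 mm diameter, 34 mm tall. The point is its centre, half-way up; z is its axis.
- bar_mid (a point): Bar: plain-steel square bar stub lying on the bench, 80 mm long (along x), 22 mm wide (y), 22 mm high (z). The point is its centre.
- blank_low_mid (a point): Bottom plate of the magazine: dark grey metal, 70 mm long (x), 40 wide (y), 10 thick (z). The point is its centre (hidden under the stack at the start). It lies flat, underside 4 mm above the bench, in line with the magazine, its front (-x) end sticking 24 mm out of the slot and 64 mm from the magazine's origin. To clear the slot draw it 46 mm or more towards the magazine's -x.
- blank_top_mid (a point): Top plate of the magazine stack: the same kind of plate (70 x 40 x 10 mm), seen from above inside the magazine. One more such plate lies between it and the bottom plate. The point is its centre, 29 mm above the bench at the start, 19 mm once the bottom plate has gone.
- magazine: Fixed open-topped aluminium box, 79 mm long (x), 51 mm wide (y), 42 mm high; floor and side walls 4 mm, end walls 3 mm; bench lugs 4 mm high, to y = +-41 mm, at x = -10 to 35 mm. Its front (-x) wall, outer face at x = -39.5 mm, is open from z = 4 to 18 mm: the slot. Three plates are stacked in it, the upper two centred. Origin: centre of its underside; x points from slot to rear.
- dish: Round dish, blue plastic, fixed: 132 mm outside diameter, 124 mm inside, rim 12 mm above the bench, floor 4 mm thick. For the bushing and the slug, side by side. Origin: centre of its underside, on the bench; z up.
- narrow_tray: Narrow tray, blue plastic, fixed: 120 mm long (x) by 56 mm wide (y), inside 112 x 48 mm, rim 10 mm above the bench, floor 4 mm thick. For the bar, lengthwise. Origin: centre of its underside, on the bench.
- wide_tray: Wide tray, blue plastic, fixed: 120 mm long (x) by 100 mm wide (y), inside 112 x 92 mm, rim 8 mm above the bench, floor 4 mm thick. For the plate. Origin: centre of its underside, on the bench.

How it is judged:
By the outcome, as a careful person would: the job done as asked, in the order asked, and still so for the second after the job is handed in, with the robot touching nothing.
It also fails if it takes over 102 s, if anything falls off the work surface, if the arm or the gripper's body presses on something with over 40 N, if the wrist force passes 120 N, or if a joint passes its speed limit or range.

## Robot

A 6-joint arm with a two-finger parallel gripper is mounted at the origin on the work surface. World frame = base frame: x ahead of the robot, y to its left, z up, the work surface at z = 0. Lengths are in m, angles in rad, forces in N, time in s.
With the tool pointing down it reaches from about 0.3 to 0.825 m from the base axis. Payload 5.4 kg.
Tool frame: the origin (TCP) lies midway between the tips of the shut fingers; the grasp point (between the pads) lies 19 mm behind it; z points along the fingers, y is the direction in which the jaws open and shut (so a half turn about z gives the same grasp; the last joint's range is limited). The gripper opens to 92 mm and grips with 3 to 60 N. Pads are 20 mm wide; open, the fingers measure 128 mm over their backs; the gripper's body (75 mm by 189 mm) begins 69 mm behind the grasp point.
Start: joints at [-1.326, 0.158, 1.597, -0, 1.386, -0.21], TCP at [0.253, -0.517, 0.215] pointing down, gripper open.
Joint ranges: [-2.91, 2.91], [-0.94, 2.29], [0.18, 2.7], [-1.29, 4.43], [0.17, 2.64], [-3, 3]. Speed limits (rad/s): [2.57, 2.57, 3.14, 3.14, 3.14, 3.14].

## Interface

Orientations are given as a rotation vector (axis times angle).
In Python, from cell import telemetry, snapshot, arm, nets gives the robot as it stands.
- The arm moves only by the tool step_arm, never from a script. Its argument "moves" is a list of rows, each a list of 7 numbers: the shift along the tool's x, y, z as a fraction of full scale, then the turn, a rotation vector about the tool's x, y, z as a fraction of full scale, then the closure, from 0 (fully open) to 1 (shut). A call has 1 to 10 rows; each row shifts and turns the pose as measured when the row begins, along the tool's axes as they then stand; what a row does not reach is not made up. Full scale, the value 1, is 0.2 m for a shift and 90 degrees for a turn. A row lasts 1/8 s, in which the tool goes at most 62.5 mm and 10.7 degrees, less where a joint would pass 70% of its speed; a pose out of reach is approached as far as the arm can. A call with a number of a shift or a turn outside -1 to 1 is refused whole. A call with a gripper value outside its range is refused whole. The fingers move at their own pace and stop on an object; "squeeze" is the grip in N (left out, the last holds). Time passes only in rows, so rows that do not move let the fingers close. It gives the time, the measured TCP pose, the force and the opening at its end, in the units of the state.
- telemetry.get_state(): the state, without advancing time (a new reading comes with each control period).
- snapshot(name): name is "side" or "top" or "wrist"; returns a dict with "frame" (400x640x3 uint8, blue, green, red), "fov_y" (degrees; the focal length in pixels is half the picture's height over the tangent of half this angle, whatever the lens; pixels are square), "cx", "cy" (the principal point, pixels), "world_to_cam" (4x4, takes a point from world to camera coordinates). Camera axes: x right, y up, looking along -z (the intrinsics and any distortion apply to the point x, -y, -z); pixel columns grow to the right and rows downward; lengths in m; the calibration is good to about 2 mm. The wrist camera is an equidistant fisheye: a pixel r from the principal point sees the ray r / f radians off the axis. A picture is of the moment at which its call begins. There is no depth.
- arm.close_job(): hands the job in, once; it reports no verdict.
Trained networks look in a picture, given as the dict that the camera call returned (one of the last four; its "shot" number tells which), for a name from the list of things; names that differ only in an ending like _2 or _b are one class to them, and where a whole thing is asked for, a point or a joint stands for the part that bears it (a point fixed in the world has none). Each returns a list of dicts, best first, with "score" (0 to 1); they miss things now and then, are a little off and sometimes report something else, mostly with a low value. They report only what shows in the picture. A call takes as long as a camera call.
- nets.silhouettes(picture, thing): "region" (400x640 bool, what is visible of it) and "box" ([left, top, right, bottom] in pixels, round what is visible of it).
The state is a dict: "time": time; "joint_pos": joint angles; "qvel": joint speeds; "joint_efforts": joint torques, N m; "eef_pos": TCP position; "orientation": TCP orientation; "contact_force": force on the tool from outside, world axes, zero at the start; "moment": the same for the moment, N m; "opening": opening from 0.0 (shut) to 1.0 (fully open).
Only numpy, scipy, OpenCV 4.12 (cv2) and the standard library are available. Lean on these libraries where they do the work, as an engineer would, in place of code of your own. Each camera call takes 0.05 s, during which the arm holds its last target. There are 200 camera calls.

## Working session

There is one attempt and no reset: what is moved stays moved. The work goes in short steps, Python scripts to look and compute and a tool call to move; the robot and the scene stay as the last step left them, time stands still between calls to the robot, and variables do not carry over. Pictures are saved under pics/ and viewed, and the job is handed in when it is done.

Besides the shell and the picture viewer there is one more tool, called by a JSON object that holds its "fn" and its "kwargs", one argument or row to a line. step_arm: Moves the arm, as the interface text tells. Shift numbers are shares of 0.2 m and turn numbers shares of 90 degrees, none past 1 either way. Its arguments: {"type":"object","properties":{"moves":{"type":"array"},"squeeze":{"type":"number"}},"required":["moves"]}

```bash
ls; mkdir -p pics
cat > h.py <<'E'
import numpy as np, cv2
from cell import telemetry, snapshot, arm, nets
def save(p,n): cv2.imwrite('pics/'+n+'.png',p['frame'])
def f_of(p): return p['frame'].shape[0]/2/np.tan(np.radians(p['fov_y'])/2)
E
python3 - <<'E'
from h import *
s=telemetry.get_state(); print(s)
for n in ['side','top','wrist']:
    p=snapshot(n); save(p,n+'0'); print(n,p['fov_y'],p['cx'],p['cy'],p.keys()); print(np.round(p['world_to_cam'],4))
    for t in ['bushing_mid','slug_mid','bar_mid','blank_low_mid','blank_top_mid','magazine','dish','narrow_tray','wide_tray']:
        r=nets.silhouettes(p,t)
        print(t,[(round(q['score'],2),q['box'],int(q['region'].sum())) for q in r[:3]])
E
```

```text
pics
{'time': 0.0, 'joint_pos': array([-1.32609573e+00,  1.59071435e-01,  1.59822643e+00, -3.69854967e-06,
        1.38615499e+00, -2.10092134e-01]), 'qvel': array([ 0.00103469,  0.00089906, -0.00016477, -0.00170716,  0.00084497,
       -0.00066735]), 'joint_efforts': array([ 9.33653209e-04, -3.85561860e+01, -3.22110021e+01,  7.02233473e-02,
        3.78390891e-02, -1.40979628e-04]), 'eef_pos': array([ 0.25241535, -0.51594992,  0.21360923]), 'orientation': array([-3.05890536e+00, -7.07827681e-01,  5.62361871e-05]), 'contact_force': array([-0.22422338,  0.36121034, -0.00566678]), 'moment': array([-0.01443437, -0.03477624, -0.0068381 ]), 'opening': 0.9991431867991439}
side 43.774246978936844 312.1823098634808 195.52584902160962 dict_keys(['frame', 'fov_y', 'cx', 'cy', 'world_to_cam', 'shot'])
[[-0.7577 -0.6525 -0.0108  0.3884]
 [ 0.3547 -0.4257  0.8325 -0.2219]
 [-0.5478  0.6269  0.554  -0.6906]
 [ 0.      0.      0.      1.    ]]
bushing_mid [(0.71, [371.8, 184.4, 394.6, 207.0], 492), (0.64, [139.4, 242.6, 179.3, 261.5], 485)]
slug_mid [(0.71, [336.4, 216.0, 353.3, 235.8], 317), (0.39
[... 1051 characters left out ...]
417)]
magazine [(0.83, [205.8, 148.0, 237.4, 186.6], 464)]
dish [(0.74, [420.1, 139.0, 470.2, 193.8], 2195), (0.66, [344.3, 147.8, 393.4, 195.7], 1901)]
narrow_tray [(0.86, [281.1, 143.3, 305.9, 192.6], 1042)]
wide_tray [(0.57, [344.4, 145.3, 392.3, 193.2], 1805)]
wrist 65.70646984690485 317.5625779120801 197.58088357489976 dict_keys(['frame', 'fov_y', 'cx', 'cy', 'world_to_cam', 'shot'])
[[ 4.394e-01 -8.983e-01  7.000e-04 -5.763e-01]
 [ 8.607e-01  4.208e-01 -2.865e-01  3.290e-02]
 [ 2.571e-01  1.265e-01  9.581e-01 -3.913e-01]
 [ 0.000e+00  0.000e+00  0.000e+00  1.000e+00]]
bushing_mid []
slug_mid []
bar_mid []
blank_low_mid []
blank_top_mid []
magazine []
dish []
narrow_tray []
wide_tray []
```

View pics/top0.png

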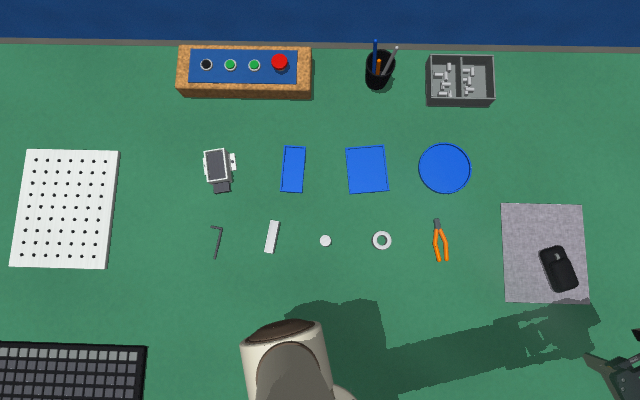

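View pics/side0.png

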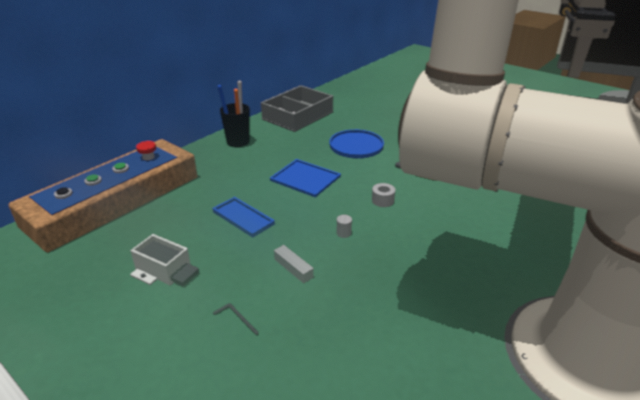

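View pics/wrist0.png

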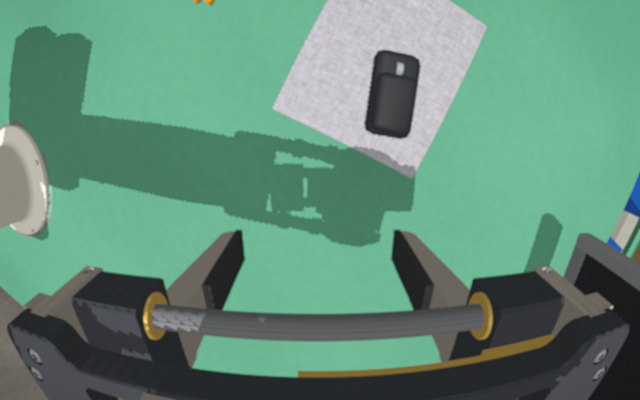

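```bash
cat >> h.py <<'E'
from scipy.optimize import minimize
from scipy.spatial.transform import Rotation as Ro
def proj(p,P,wrist=False):
    P=np.atleast_2d(P); C=(p['world_to_cam']@np.c_[P,np.ones(len(P))].T).T[:,:3]
    x,y,z=C[:,0],-C[:,1],-C[:,2]; f=f_of(p)
    if wrist:
        r=np.hypot(x,y); th=np.arctan2(r,z); k=f*th/np.maximum(r,1e-9)
        return np.c_[p['cx']+k*x,p['cy']+k*y]
    return np.c_[p['cx']+f*x/z,p['cy']+f*y/z]
def cyl(r,z0,z1):
    a=np.linspace(0,2*np.pi,48,endpoint=False)
    return np.vstack([np.c_[r*np.cos(a),r*np.sin(a),0*a+z] for z in (z0,z1)])
def box(l,w,z0,z1,n=6):
    t=np.linspace(-.5,.5,n); e=np.vstack([np.c_[t*l,0*t+w/2],np.c_[t*l,0*t-w/2],np.c_[0*t+l/2,t*w],np.c_[0*t-l/2,t*w]])
    return np.vstack([np.c_[e,0*e[:,0]+z] for z in (z0,z1)])
M={'bushing_mid':cyl(.023,0,.03),'slug_mid':cyl(.014,0,.034),'bar_mid':box(.08,.022,0,.022),'dish':cyl(.066,0,.012),
'narrow_tray':box(.12,.056,0,.01),'wide_tray':box(.12,.1,0,.008),'blank_top_mid':box(.07,.04,.033,.034)}
def place(m,v):
    c,s=np.cos(v[2]),np.sin(v[2]); q=m.copy(); q[:,0]=v[0]+c*m[:,0]-s*m[:,1]; q[:,1]=v[1]+s*m[:,0]+c*m[:,1]; return q
def mask(pts,S=4):
    h=cv2.convexHull(pts.astype(np.float32))[:,0]
    im=np.zeros((400*S,640*S),np.uint8); cv2.fillConvexPoly(im,np.round(((h+.5)*S-.5)*16).astype(np.int32),1,shift=4); return cv2.resize(im.astype(np.float32),(640,400),interpolation=cv2.INTER_AREA)
def pix2plane(p,uv,z,wrist=False):
    f=f_of(p); d=(np.array(uv)-[p['cx'],p['cy']])/f
    if wrist:
        r=np.linalg.norm(d); s=np.sin(r)/max(r,1e-9); ray=np.array([d[0]*s,-d[1]*s,-np.cos(r)])
    else: ray=np.array([d[0],-d[1],-1])
    R=p['world_to_cam'][:3,:3]; o=-R.T@p['world_to_cam'][:3,3]; w=R.T@ray; return o+w*(z-o[2])/w[2]
def fit(name,obs,v0,yaw=True,m=None):
    """obs: list of (pic, region, wrist)"""
    m=M[name] if m is None else m
    def c(v):
        v=[v[0],v[1],v[2] if yaw else 0]; e=0
        for p,r,w in obs:
            k=mask(proj(p,place(m,v),w)); e+=1-np.minimum(k,r).sum()/np.maximum(k,r).sum()
        return e/len(obs)
    n=3 if yaw else 2; s=np.array([.006,.006,.1])[:n]; best=None
    for _ in range(2):
        x0=np.array(v0)[:n] if best is None else best.x
        sim=np.vstack([x0]+[x0+s[i]*np.eye(n)[i] for i in range(n)])
        best=minimize(c,x0,method='Nelder-Mead',options=dict(initial_simplex=sim,xatol=1e-4,fatol=1e-4,maxiter=120)); s=s/2
    return best.x,best.fun
def tool():
    s=telemetry.get_state(); return s['eef_pos'],Ro.from_rotvec(s['orientation']),s
def plan(pos,psi,tol=False):
    """target TCP pos, tool pointing down with jaw (tool y) direction world angle psi. prints shift/turn in tool axes"""
    P,R,s=tool()
    b=None
    for k in (0,np.pi):
        a=psi+k; y=np.array([np.cos(a),np.sin(a),0]); z=np.array([0,0,-1.]); x=np.cross(y,z)
        T=Ro.from_matrix(np.c_[x,y,z]); rv=(R.inv()*T).as_rotvec()
        if b is None or np.linalg.norm(rv)<np.linalg.norm(b): b=rv
    d=R.inv().apply(np.array(pos)-P)
    print('shift mm',np.round(d*1000,1),'units',np.round(d/.2,3),'turn deg',np.round(np.degrees(b),2),'units',np.round(b/(np.pi/2),3),'rows>=',np.linalg.norm(d)/.0625,np.degrees(np.linalg.norm(b))/10.7,'j6',s['joint_pos'][5])
E
python3 - <<'E'
from h import *
g={'bushing_mid':(370,230),'slug_mid':0}
pt=snapshot('top'); ps=snapshot('side')
for t in M:
    obs=[]
    for p in (pt,ps):
        r=nets.silhouettes(p,t)
        if t=='dish': r=[q for q in r if (q['box'][0]>410 if p is pt else q['region'].sum()>800)]
        if r: obs.append((p,r[0]['region'].astype(np.float32),False))
        else: print('none',t)
    if not obs: continue
    rr=np.argwhere(obs[0][1]>0).mean(0)[::-1]
    v0=list(pix2plane(obs[0][0],rr,.01)[:2])+[0.1]
    rd=t not in('bushing_mid','slug_mid','dish')
    for o in ([obs[0]],[obs[1]] if len(obs)>1 else [],obs):
        if o and not(t=='blank_top_mid' and o is not obs[:1] and len(o)>1):
            x,e=fit(t,o,v0,rd); print(t,np.round(x,4),round(e,3))
    if len(obs)>1: 
      pass
from h import tool
P,R,s=tool(); w=snapshot('wrist'); T=np.eye(4);T[:3,:3]=R.as_matrix();T[:3,3]=P
print(np.round(w['world_to_cam']@T,4))
E
```

```text
bushing_mid [ 0.4389 -0.1328] 0.339
bushing_mid [ 0.4373 -0.1329] 0.11
bushing_mid [ 0.438  -0.1334] 0.227
slug_mid [0.4402 0.1331] 0.675
slug_mid [0.4394 0.1346] 1.0
slug_mid [0.4402 0.1331] 0.837
bar_mid [ 0.4405  0.1341 -0.1435] 0.103
bar_mid [ 0.4396  0.134  -0.2255] 0.136
bar_mid [ 0.4402  0.1342 -0.1648] 0.132
dish [ 0.6247 -0.2928] 0.037
dish [ 0.6229 -0.2923] 0.056
dish [ 0.6241 -0.2928] 0.049
narrow_tray [ 0.6133  0.0898 -0.0427] 0.053
narrow_tray [ 0.6116  0.0905 -0.0484] 0.056
narrow_tray [ 0.6127  0.0903 -0.0482] 0.059
wide_tray [ 0.6177 -0.0973  0.1254] 0.045
wide_tray [ 0.6145 -0.0977  0.1134] 0.058
wide_tray [ 0.6162 -0.0974  0.1247] 0.06
blank_top_mid [0.6112 0.2768 0.1921] 0.064
blank_top_mid [0.6155 0.2749 0.2077] 0.229
[[ 1.000e-04  1.000e+00 -8.000e-04 -1.200e-03]
 [ 9.581e-01  1.000e-04  2.866e-01 -2.860e-02]
 [ 2.866e-01 -8.000e-04 -9.581e-01 -1.862e-01]
 [ 0.000e+00  0.000e+00  0.000e+00  1.000e+00]]
```

Run:
```python
from h import *
plan([.45,0,.25],-np.pi/2)
```

```text
shift mm [ 404.3 -377.3  -35.4] units [ 2.021 -1.887 -0.177] turn deg [-0.   -0.   26.06] units [-0.   -0.    0.29] rows>= 8.865986773765751 2.4352495431130032 j6 -0.21011121425487567
```

{"fn": "step_arm", "kwargs": {
  "moves": [
    [0.2, -0.19, -0.02, 0, 0, 0, 0],
    [0.2, -0.19, -0.02, 0, 0, 0, 0],
    [0.2, -0.19, -0.02, 0, 0, 0, 0],
    [0.2, -0.19, -0.02, 0, 0, 0, 0],
    [0.2, -0.19, -0.02, 0, 0, 0, 0],
    [0.2, -0.19, -0.02, 0, 0, 0, 0],
    [0.2, -0.19, -0.02, 0, 0, 0, 0],
    [0.2, -0.19, -0.02, 0, 0, 0, 0],
    [0.2, -0.19, -0.02, 0, 0, 0, 0],
    [0.2, -0.19, -0.02, 0, 0, 0, 0]
  ]
}}

```text
time: 3.6
eef_pos: [0.4506, 0.0126, 0.2568]
orientation: [3.06, 0.694, 0.009]
contact_force: [1.0, 0.0, -0.4]
opening: 1.002
```

Run:
```python
from h import *
plan([.45,0,.25],-np.pi/2)
```

```text
shift mm [-6.  11.1  6.8] units [-0.03   0.056  0.034] turn deg [ 0.25 -0.33 25.57] units [ 0.003 -0.004  0.284] rows>= 0.22970398686762378 2.39022053492142 j6 0.8843626578215038
```

{"fn": "step_arm", "kwargs": {
  "moves": [
    [0, 0.02, 0.01, 0, 0, 0.1, 0],
    [-0.01, 0.02, 0.01, 0, 0, 0.1, 0],
    [-0.02, 0.02, 0.01, 0, 0, 0.085, 0],
    [0, 0, 0, 0, 0, 0, 0]
  ]
}}

```text
time: 4.1
eef_pos: [0.449, 0.005, 0.2515]
orientation: [3.139, -0.006, 0.013]
contact_force: [1.1, 0.2, 0.0]
opening: 1.001
```

Run:
```python
from h import *
p=snapshot('wrist'); save(p,'w1'); pickle=__import__('pickle'); regs={}
for t in list(M)+['magazine','blank_low_mid']:
    r=nets.silhouettes(p,t); regs[t]=r
    print(t,[(round(q['score'],2),np.round(q['box']).astype(int).tolist(),int(q['region'].sum())) for q in r[:3]])
pickle.dump((p,regs),open('w1.pkl','wb')); print(telemetry.get_state()['eef_pos'],telemetry.get_state()['time'])
```

```text
bushing_mid [(0.8, [396, 162, 437, 199], 926)]
slug_mid [(0.93, [309, 170, 332, 194], 430)]
bar_mid [(0.82, [214, 145, 235, 209], 1037)]
dish [(0.9, [478, 20, 545, 104], 4477)]
narrow_tray [(0.69, [231, 6, 276, 98], 3574)]
wide_tray [(0.56, [353, 6, 434, 97], 6202)]
blank_top_mid [(0.82, [112, 40, 136, 92], 906)]
magazine [(0.64, [102, 34, 165, 96], 1707), (0.64, [213, 144, 239, 205], 1037)]
blank_low_mid [(0.79, [126, 91, 153, 116], 472)]
[0.44921347 0.00504991 0.25153007] 4.6
```

View pics/w1.png

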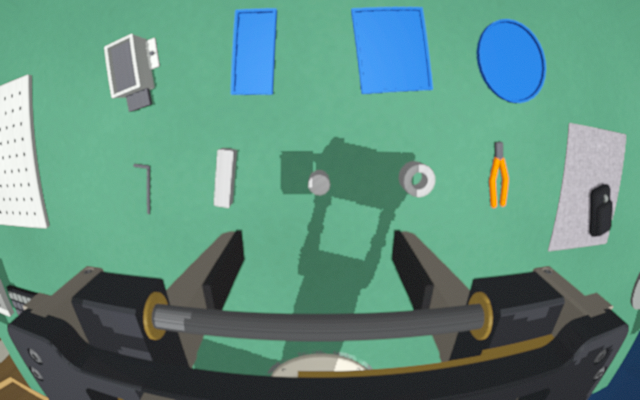

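Run:
```python
from h import *
import pickle
p,regs=pickle.load(open('w1.pkl','rb')); im=p['frame'].copy()
M['blank_low_mid']=box(.07,.04,.004,.014)
for t in M:
    if t=='blank_low_mid': continue
    r=regs[t][0]['region'].astype(np.float32); rr=np.argwhere(r>0).mean(0)[::-1]
    v0=list(pix2plane(p,rr,.015,True)[:2])+[0.]
    rd=t not in('bushing_mid','slug_mid','dish')
    x,e=fit(t,[(p,r,True)],v0,rd); print(t,np.round(x,4),round(e,3))
    h=cv2.convexHull(proj(p,place(M[t],list(x)+[0]),True).astype(np.float32))[:,0]
    cv2.polylines(im,[np.round(h*8).astype(int).astype(np.int32)],True,(0,0,255),1,shift=3)
cv2.imwrite('pics/w1f.png',im[0:230,80:600])
im2=cv2.resize(im[0:230,80:600],None,fx=1.5,fy=1.5); cv2.imwrite('pics/w1f.png',im2)
```

```text
bushing_mid [ 0.4382 -0.1349] 0.127
slug_mid [0.4338 0.0017] 0.084
bar_mid [ 0.4396  0.1325 -0.1324] 0.091
dish [ 0.6246 -0.295 ] 0.037
narrow_tray [ 0.6131  0.0893 -0.043 ] 0.027
wide_tray [ 0.6176 -0.0995  0.1131] 0.021
blank_top_mid [0.6105 0.2791 0.1885] 0.151
```

View pics/w1f.png

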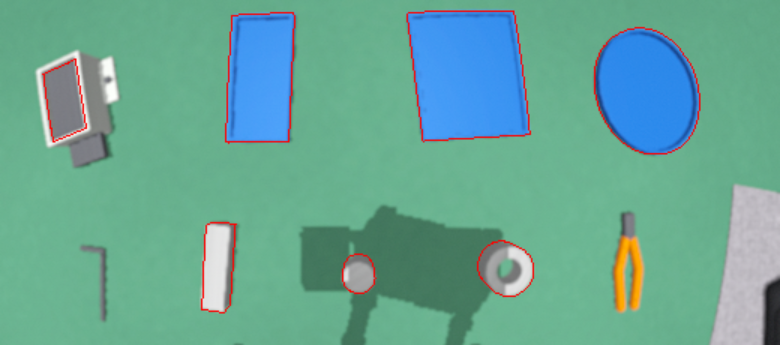

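Run:
```python
from h import *
plan([.438,-.134,.08],-np.pi/2)
```

```text
shift mm [-12.  138.7 171.8] units [-0.06   0.693  0.859] turn deg [ 0.13 -0.48 -0.26] units [ 0.001 -0.005 -0.003] rows>= 3.537526726141657 0.05225519661098787 j6 1.3165853749795142
```

{"fn": "step_arm", "kwargs": {
  "moves": [
    [-0.02, 0.23, 0.1, 0, -0.005, -0.003, 0],
    [-0.02, 0.23, 0.2, 0, 0, 0, 0],
    [-0.02, 0.2, 0.25, 0, 0, 0, 0],
    [0, 0.03, 0.25, 0, 0, 0, 0],
    [0, 0, 0.06, 0, 0, 0, 0],
    [0, 0, 0, 0, 0, 0, 0]
  ]
}}

```text
time: 5.35
eef_pos: [0.4407, -0.137, 0.0805]
orientation: [3.136, 0.006, 0.013]
contact_force: [-0.0, -0.3, 0.1]
opening: 0.998
```

Run:
```python
from h import *
p=snapshot('wrist'); save(p,'w2')
r=nets.silhouettes(p,'bushing_mid')
if r:
    m=r[0]['region'].astype(np.float32); x,e=fit('bushing_mid',[(p,m,True)],[.438,-.134,0],False); print(r[0]['score'],r[0]['box'],x,e)
plan([.438,-.134,.006],-np.pi/2); print(telemetry.get_state()['joint_pos'])
```

```text
0.66 [282.5, 183.7, 340.6, 249.8] [ 0.43869068 -0.13404083] 0.13719916343688965
shift mm [-4.4 -3.8 75.6] units [-0.022 -0.019  0.378] turn deg [ 0.39 -0.6   0.25] units [ 0.004 -0.007  0.003] rows>= 1.213944682081181 0.07101953105514613 j6 1.0028222780816516
[-5.63635438e-01  7.67717303e-03  2.03833013e+00 -4.51598087e-05
  1.08305945e+00  1.00282228e+00]
```

View pics/w2.png

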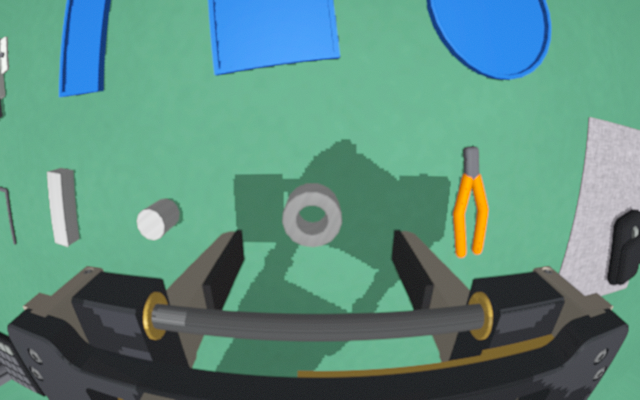

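{"fn": "step_arm", "kwargs": {
  "moves": [
    [-0.015, -0.018, 0.15, 0.004, -0.006, 0.003, 0],
    [0, 0, 0.15, 0, 0, 0, 0],
    [0, 0, 0.07, 0, 0, 0, 0],
    [0, 0, 0, 0, 0, 0, 0.3],
    [0, 0, 0, 0, 0, 0, 1],
    [0, 0, 0, 0, 0, 0, 1],
    [0, 0, 0, 0, 0, 0, 1],
    [0, 0, 0, 0, 0, 0, 1]
  ],
  "squeeze": 25
}}

```text
time: 6.45
eef_pos: [0.4493, -0.1374, 0.0178]
orientation: [3.13, 0.006, 0.032]
contact_force: [0.6, -0.6, -2.4]
opening: 0.48
```

Run:
```python
from h import *
s=telemetry.get_state(); print(s['eef_pos'],s['opening']*92,s['contact_force'])
plan([.651,-.294,.08],-np.pi/2)
```

```text
[ 0.44925156 -0.13739633  0.01778087] 44.20045902027616 [ 0.64973749 -0.59271913 -2.43258426]
shift mm [202.3 158.1 -56.2] units [ 1.012  0.79  -0.281] turn deg [ 0.68 -1.17  0.22] units [ 0.008 -0.013  0.002] rows>= 4.2058507712448945 0.12840941910850392 j6 1.0110198383443518
```

{"fn": "step_arm", "kwargs": {
  "moves": [
    [0, 0, 0, 0, 0, 0, 0.2],
    [0, 0, 0, 0, 0, 0, 0.2]
  ]
}}

```text
time: 6.7
eef_pos: [0.4493, -0.1376, 0.0179]
orientation: [3.129, 0.006, 0.032]
contact_force: [-0.9, 0.4, -0.8]
opening: 0.678
```

Run:
```python
from h import *
s=telemetry.get_state(); print(s['eef_pos'],s['opening']*92,s['contact_force'],s['joint_pos'],s['qvel'])
p=snapshot('wrist'); save(p,'w3')
r=nets.silhouettes(p,'bushing_mid')
if r:
    m=r[0]['region'].astype(np.float32); x,e=fit('bushing_mid',[(p,m,True)],[.438,-.134,0],False); print(r[0]['score'],r[0]['box'],x,e)
plan([.439,-.134,.006],-np.pi/2)
```

```text
[ 0.44931116 -0.13757262  0.01792972] 62.41864716220217 [-0.93225091  0.37598746 -0.76296837] [-5.55498946e-01  1.34545954e-01  2.05589729e+00  6.41036884e-04
  9.27136191e-01  1.01100385e+00] [ 0.00060555 -0.00203253  0.00024759 -0.00028757  0.00238613  0.0008437 ]
0.84 [276.4, 220.9, 356.0, 303.3] [ 0.43806732 -0.13890587] 0.10547852516174316
shift mm [-10.5  -3.7  11.6] units [-0.053 -0.019  0.058] turn deg [ 0.7  -1.18  0.22] units [ 0.008 -0.013  0.002] rows>= 0.25833395745429577 0.12997519740914865 j6 1.0110023547383955
```

View pics/w3.png

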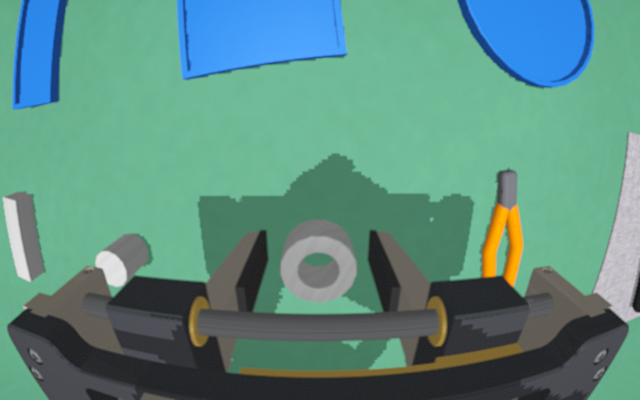

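{"fn": "step_arm", "kwargs": {
  "moves": [
    [-0.03, 0, 0.02, 0.008, -0.013, 0.002, 0.2],
    [-0.025, 0, 0.02, 0, 0, 0, 0.2],
    [0, 0, 0.018, 0, 0, 0, 0.2],
    [0, 0, 0, 0, 0, 0, 0.2]
  ]
}}

```text
time: 7.3
eef_pos: [0.4371, -0.1376, 0.005]
orientation: [-3.14, -0.0, 0.003]
contact_force: [-0.8, -0.2, -0.1]
opening: 0.801
```

Run:
```python
from h import *
plan([.438,-.138,.006],-np.pi/2)
```

```text
shift mm [ 0.9  0.4 -1. ] units [ 0.004  0.002 -0.005] turn deg [-0.1   0.12  0.01] units [-0.001  0.001  0.   ] rows>= 0.02231191421600433 0.0144845324365339 j6 1.00054910212648
```

{"fn": "step_arm", "kwargs": {
  "moves": [
    [0, 0, 0, 0, 0, 0, 1],
    [0, 0, 0, 0, 0, 0, 1],
    [0, 0, 0, 0, 0, 0, 1],
    [0, 0, 0, 0, 0, 0, 1],
    [0, 0, -0.1, 0, 0, 0, 1],
    [0, 0, -0.15, 0, 0, 0, 1],
    [0, 0, -0.15, 0, 0, 0, 1],
    [0, 0, 0, 0, 0, 0, 1]
  ],
  "squeeze": 25
}}

```text
time: 8.3
eef_pos: [0.4357, -0.1365, 0.0852]
orientation: [-3.138, -0.001, 0.009]
contact_force: [0.2, -0.3, -2.6]
opening: 0.492
```

Run:
```python
from h import *
s=telemetry.get_state(); print(s['opening']*92,s['contact_force'])
p=snapshot('wrist'); save(p,'w4')
plan([.651,-.2945,.09],-np.pi/2)
```

```text
45.26909801132005 [ 0.19512683 -0.32178831 -2.57842525]
shift mm [216.4 158.8  -9.3] units [ 1.082  0.794 -0.046] turn deg [-0.34  0.5   0.03] units [-0.004  0.006  0.   ] rows>= 4.297807732565409 0.05612725945279472 j6 1.000586816951652
```

View pics/w4.png

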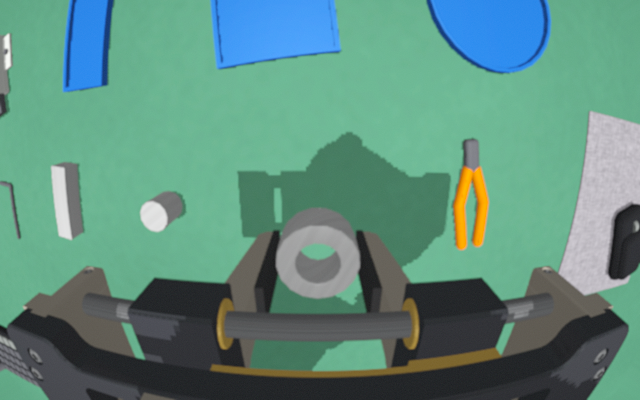

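{"fn": "step_arm", "kwargs": {
  "moves": [
    [0.15, 0.11, -0.01, -0.004, 0.006, 0, 1],
    [0.22, 0.16, -0.01, 0, 0, 0, 1],
    [0.22, 0.16, -0.01, 0, 0, 0, 1],
    [0.22, 0.16, -0.01, 0, 0, 0, 1],
    [0.19, 0.14, 0, 0, 0, 0, 1],
    [0.06, 0.05, 0, 0, 0, 0, 1],
    [0, 0, 0, 0, 0, 0, 1]
  ]
}}

```text
time: 9.22
eef_pos: [0.6431, -0.2901, 0.0679]
orientation: [-3.127, -0.0, 0.034]
contact_force: [-0.0, -0.1, -2.7]
opening: 0.496
```

Run:
```python
from h import *
plan([.651,-.2945,.035],-np.pi/2)
```

```text
shift mm [ 8.6  4.9 32.7] units [0.043 0.025 0.163] turn deg [-0.84  1.25  0.02] units [-0.009  0.014  0.   ] rows>= 0.5460217777732711 0.14104173595529126 j6 0.9760435389216771
```

{"fn": "step_arm", "kwargs": {
  "moves": [
    [0.03, 0.015, 0.06, -0.009, 0.014, 0, 1],
    [0.015, 0.01, 0.06, 0, 0, 0, 1],
    [0, 0, 0.06, 0, 0, 0, 1],
    [0, 0, 0, 0, 0, 0, 1]
  ]
}}

```text
time: 9.72
eef_pos: [0.6474, -0.2913, 0.0245]
orientation: [-3.135, -0.001, 0.013]
contact_force: [-0.4, 0.0, -2.8]
opening: 0.494
```

Run:
```python
from h import *
plan([.651,-.2945,.0095],-np.pi/2)
p=snapshot('wrist'); save(p,'w5')
```

```text
shift mm [ 3.7  3.3 14.9] units [0.018 0.017 0.075] turn deg [-0.37  0.49  0.05] units [-0.004  0.005  0.001] rows>= 0.2516372884585532 0.05740533008311098 j6 0.9768683593172487
```

View pics/w5.png

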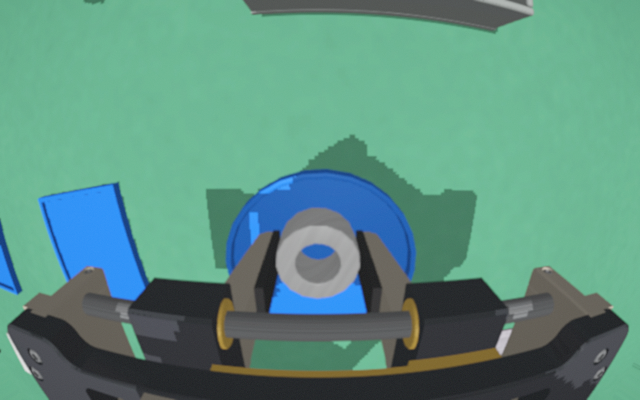

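{"fn": "step_arm", "kwargs": {
  "moves": [
    [0.01, 0.01, 0.04, -0.004, 0.005, 0, 1],
    [0.005, 0.005, 0.025, 0, 0, 0, 1],
    [0, 0, 0.01, 0, 0, 0, 1],
    [0, 0, 0, 0, 0, 0, 1]
  ]
}}

```text
time: 10.28
eef_pos: [0.6521, -0.2955, 0.0111]
orientation: [3.139, 0.001, 0.005]
contact_force: [-1.0, 0.8, -2.4]
opening: 0.494
```

Run:
```python
from h import *
plan([.651,-.2945,.0095],-np.pi/2); print(telemetry.get_state()['contact_force'])
```

```text
shift mm [-1.1 -1.   1.6] units [-0.006 -0.005  0.008] turn deg [ 0.15 -0.2   0.05] units [ 0.002 -0.002  0.001] rows>= 0.0349273702042917 0.02391936189392659 j6 0.9764539886777911
[-0.97148863  0.82700725 -2.35822375]
```

{"fn": "step_arm", "kwargs": {
  "moves": [
    [-0.003, -0.002, 0.008, 0, 0, 0, 1],
    [0, 0, 0, 0, 0, 0, 0.38],
    [0, 0, 0, 0, 0, 0, 0.38],
    [0, 0, 0, 0, 0, 0, 0.38],
    [0, 0, -0.1, 0, 0, 0, 0.38],
    [0, 0, -0.15, 0, 0, 0, 0.38],
    [0, 0, -0.2, 0, 0, 0, 0],
    [0, 0, 0, 0, 0, 0, 0]
  ]
}}

```text
time: 11.28
eef_pos: [0.6538, -0.2965, 0.1099]
orientation: [3.134, 0.001, 0.017]
contact_force: [0.7, -0.2, -0.3]
opening: 0.815
```

Run:
```python
from h import *
p=snapshot('wrist'); save(p,'w6')
r=nets.silhouettes(p,'bushing_mid'); d=nets.silhouettes(p,'dish')
m=M['bushing_mid'].copy(); m[:,2]+=.004
if r: x,e=fit('',[(p,r[0]['region'].astype(np.float32),True)],[.651,-.2945],False,m); print('bush',x,e,r[0]['score'])
plan([.434,.002,.09],-np.pi/2)
```

```text
bush [ 0.65241714 -0.29651386] 0.16320008039474487 0.73
shift mm [-216.1 -296.5   12.1] units [-1.081 -1.482  0.06 ] turn deg [ 0.08 -0.1   0.05] units [ 0.001 -0.001  0.001] rows>= 5.8733351461584276 0.01285436482895799 j6 0.9764327440718255
```

View pics/w6.png

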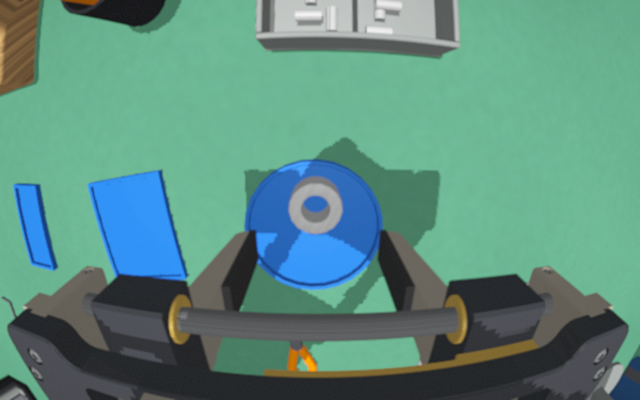

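{"fn": "step_arm", "kwargs": {
  "moves": [
    [-0.12, -0.16, 0, 0, 0, 0, 0],
    [-0.17, -0.24, 0, 0, 0, 0, 0],
    [-0.17, -0.24, 0, 0, 0, 0, 0],
    [-0.17, -0.24, 0, 0, 0, 0, 0],
    [-0.17, -0.24, 0, 0, 0, 0, 0],
    [-0.16, -0.22, 0, 0, 0, 0, 0],
    [-0.1, -0.12, 0.04, 0, 0, 0, 0],
    [0, 0, 0, 0, 0, 0, 0]
  ]
}}

```text
time: 12.42
eef_pos: [0.4219, 0.0093, 0.0826]
orientation: [-3.133, 0.001, 0.03]
contact_force: [0.2, 0.0, -0.6]
opening: 0.999
```

Run:
```python
from h import *
p=snapshot('wrist'); save(p,'w7')
r=nets.silhouettes(p,'slug_mid'); x=[.434,.002]
if r: x,e=fit('slug_mid',[(p,r[0]['region'].astype(np.float32),True)],[.434,.002],False); print('slug',x,e,r[0]['score'],r[0]['box'])
plan([x[0],x[1],.03],-np.pi/2)
```

```text
slug [0.43380069 0.00206458] 0.09824776649475098 0.86 [309.7, 174.4, 347.9, 217.5]
shift mm [10.1  5.7 53.8] units [0.051 0.028 0.269] turn deg [-0.39  0.9  -0.15] units [-0.004  0.01  -0.002] rows>= 0.8813763466755802 0.09279427544737008 j6 1.3017172208611703
```

View pics/w7.png

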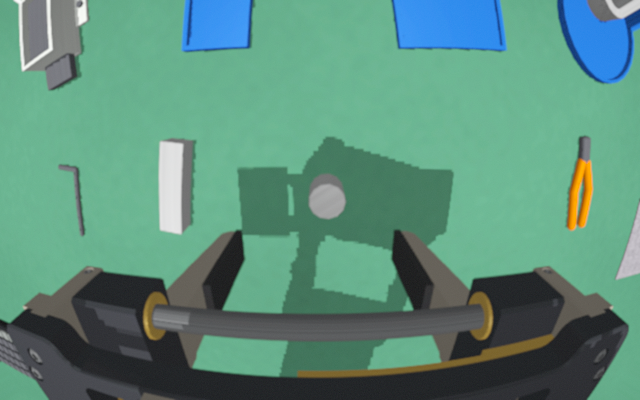

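{"fn": "step_arm", "kwargs": {
  "moves": [
    [0.04, 0.02, 0.08, -0.004, 0.01, -0.002, 0.2],
    [0.01, 0.008, 0.1, 0, 0, 0, 0.2],
    [0, 0, 0.08, 0, 0, 0, 0.2],
    [0, 0, 0, 0, 0, 0, 0.2]
  ]
}}

```text
time: 13.02
eef_pos: [0.4401, -0.0035, 0.0319]
orientation: [3.14, -0.007, 0.008]
contact_force: [-0.3, 0.1, -0.5]
opening: 0.796
```

Run:
```python
from h import *
plan([.434,.002,.007],-np.pi/2)
```

```text
shift mm [-6.3 -5.5 24.9] units [-0.031 -0.028  0.124] turn deg [ 0.11 -0.29 -0.26] units [ 0.001 -0.003 -0.003] rows>= 0.4194793628998721 0.03769944831450808 j6 1.292222043663379
```

{"fn": "step_arm", "kwargs": {
  "moves": [
    [-0.025, -0.022, 0.03, 0, -0.003, -0.003, 0.2],
    [-0.006, -0.005, 0.045, 0, 0, 0, 0.2],
    [0, 0, 0.035, 0, 0, 0, 0.2],
    [0, 0, 0.01, 0, 0, 0, 0.2],
    [0, 0, 0, 0, 0, 0, 0.2]
  ]
}}

```text
time: 13.65
eef_pos: [0.4357, 0.0009, 0.0079]
orientation: [3.139, -0.001, 0.005]
contact_force: [-0.0, -0.1, -0.5]
opening: 0.801
```

Run:
```python
from h import *
plan([.434,.002,.007],-np.pi/2)
```

```text
shift mm [-1.7 -1.1  0.9] units [-0.009 -0.006  0.004] turn deg [ 0.17 -0.17 -0.04] units [ 0.002 -0.002 -0.   ] rows>= 0.03564455459502516 0.022271759728736882 j6 1.297819403428239
```

{"fn": "step_arm", "kwargs": {
  "moves": [
    [-0.006, -0.004, 0.003, 0, 0, 0, 0.4],
    [0, 0, 0, 0, 0, 0, 1],
    [0, 0, 0, 0, 0, 0, 1],
    [0, 0, 0, 0, 0, 0, 1],
    [0, 0, 0, 0, 0, 0, 1],
    [0, 0, 0, 0, 0, 0, 1],
    [0, 0, -0.08, 0, 0, 0, 1],
    [0, 0, -0.15, 0, 0, 0, 1],
    [0, 0, -0.15, 0, 0, 0, 1],
    [0, 0, 0, 0, 0, 0, 1]
  ],
  "squeeze": 25
}}

```text
time: 14.9
eef_pos: [0.433, 0.0023, 0.0841]
orientation: [3.139, -0.001, 0.001]
contact_force: [0.1, -0.9, -1.6]
opening: 0.298
```

Run:
```python
from h import *
p=snapshot('wrist'); save(p,'w8')
plan([.594,-.296,.09],-np.pi/2)
```

```text
shift mm [162.6 298.5  -7.5] units [ 0.813  1.493 -0.037] turn deg [ 0.08  0.16 -0.04] units [ 0.001  0.002 -0.   ] rows>= 5.440363198655536 0.01708561113646108 j6 1.2988204771472058
```

View pics/w8.png

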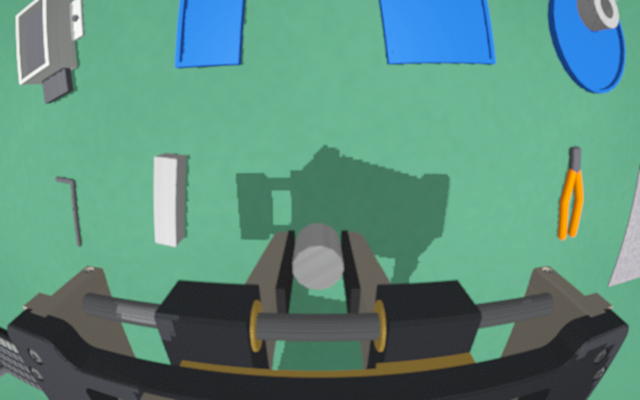

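{"fn": "step_arm", "kwargs": {
  "moves": [
    [0.1, 0.18, -0.02, 0, 0, 0, 1],
    [0.13, 0.25, -0.02, 0, 0, 0, 1],
    [0.13, 0.25, -0.02, 0, 0, 0, 1],
    [0.13, 0.25, -0.02, 0, 0, 0, 1],
    [0.13, 0.25, -0.02, 0, 0, 0, 1],
    [0.12, 0.2, -0.02, 0, 0, 0, 1],
    [0.05, 0.08, 0, 0, 0, 0, 1],
    [0, 0, 0, 0, 0, 0, 1]
  ]
}}

```text
time: 15.95
eef_pos: [0.5843, -0.2933, 0.0833]
orientation: [-3.128, -0.0, 0.041]
contact_force: [-0.9, -0.0, -1.2]
opening: 0.299
```

Run:
```python
from h import *
plan([.594,-.296,.04],-np.pi/2)
```

```text
shift mm [10.8  3.3 43. ] units [0.054 0.017 0.215] turn deg [-0.77  1.5   0.01] units [-0.009  0.017  0.   ] rows>= 0.7105908200292235 0.15762642519737033 j6 0.925442023924668
```

{"fn": "step_arm", "kwargs": {
  "moves": [
    [0.03, 0.012, 0.05, -0.008, 0.016, 0, 1],
    [0.015, 0, 0.07, 0, 0, 0, 1],
    [0, 0, 0.07, 0, 0, 0, 1],
    [0, 0, 0.02, 0, 0, 0, 1],
    [0, 0, 0, 0, 0, 0, 1]
  ]
}}

```text
time: 16.58
eef_pos: [0.5893, -0.2902, 0.0333]
orientation: [-3.134, -0.003, 0.015]
contact_force: [0.6, -0.4, -1.4]
opening: 0.297
```

Run:
```python
from h import *
p=snapshot('wrist'); save(p,'w9')
plan([.594,-.296,.011],-np.pi/2)
```

```text
shift mm [ 4.8  5.9 22.4] units [0.024 0.03  0.112] turn deg [-0.43  0.52  0.12] units [-0.005  0.006  0.001] rows>= 0.3791370815918961 0.06415112263833453 j6 0.9271536586829107
```

View pics/w9.png

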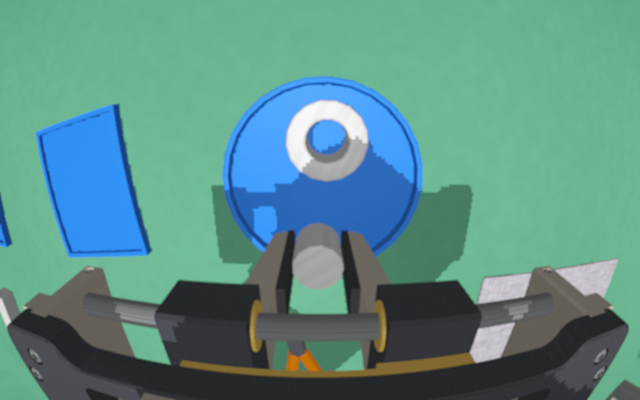

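{"fn": "step_arm", "kwargs": {
  "moves": [
    [0.025, 0.02, 0.04, -0.005, 0.006, 0, 1],
    [0.01, 0.006, 0.045, 0, 0, 0, 1],
    [0, 0, 0.02, 0, 0, 0, 1],
    [0, 0, 0, 0, 0, 0, 1]
  ]
}}

```text
time: 17.12
eef_pos: [0.5976, -0.2965, 0.0121]
orientation: [3.139, 0.003, 0.004]
contact_force: [0.4, 0.3, -1.6]
opening: 0.299
```

Run:
```python
from h import *
plan([.597,-.296,.0115],-np.pi/2)
```

```text
shift mm [-0.6 -0.5  0.6] units [-0.003 -0.002  0.003] turn deg [ 0.13 -0.15  0.11] units [ 0.001 -0.002  0.001] rows>= 0.015530274503579002 0.021019686438700523 j6 0.927918259485621
```

{"fn": "step_arm", "kwargs": {
  "moves": [
    [0, 0, 0.004, 0, 0, 0, 1],
    [0, 0, 0, 0, 0, 0, 0.55],
    [0, 0, 0, 0, 0, 0, 0.55],
    [0, 0, 0, 0, 0, 0, 0.55],
    [0, 0, -0.1, 0, 0, 0, 0.55],
    [0, 0, -0.15, 0, 0, 0, 0.55],
    [0, 0, -0.2, 0, 0, 0, 0],
    [0, 0, -0.1, 0, 0, 0, 0],
    [0, 0, 0, 0, 0, 0, 0]
  ]
}}

```text
time: 18.25
eef_pos: [0.5989, -0.2974, 0.1312]
orientation: [3.135, 0.003, 0.013]
contact_force: [-0.1, -0.0, -0.7]
opening: 0.752
```

Run:
```python
from h import *
p=snapshot('wrist'); save(p,'w10')
plan([.44,.133,.12],-np.pi/2-.135)
```

```text
shift mm [-157.7 -430.4    6.7] units [-0.789 -2.152  0.034] turn deg [ 0.27 -0.4   7.84] units [ 0.003 -0.004  0.087] rows>= 7.33521362600365 0.7342478244069071 j6 0.9279028978455715
```

View pics/w10.png

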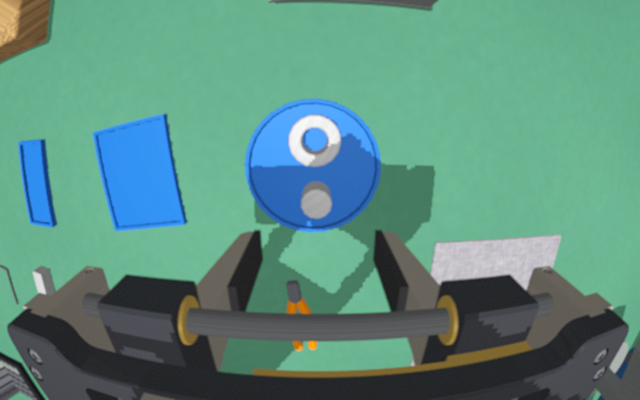

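{"fn": "step_arm", "kwargs": {
  "moves": [
    [-0.07, -0.18, 0, 0, 0, 0, 0],
    [-0.1, -0.28, 0, 0, 0, 0, 0],
    [-0.1, -0.28, 0, 0, 0, 0, 0],
    [-0.1, -0.28, 0, 0, 0, 0, 0],
    [-0.1, -0.28, 0, 0, 0, 0, 0],
    [-0.1, -0.28, 0, 0, 0, 0, 0],
    [-0.1, -0.28, 0, 0, 0, 0, 0],
    [-0.08, -0.2, 0, 0, 0, 0.04, 0],
    [-0.03, -0.05, 0, 0, 0, 0.04, 0],
    [0, 0, 0, 0, 0, 0, 0]
  ]
}}

```text
time: 19.55
eef_pos: [0.4254, 0.1396, 0.1114]
orientation: [-3.134, 0.202, 0.033]
contact_force: [0.1, -0.7, -0.1]
opening: 0.999
```

Run:
```python
from h import *
p=snapshot('wrist'); save(p,'w11')
r=nets.silhouettes(p,'bar_mid'); x=[.44,.133,-.135]
if r: x,e=fit('bar_mid',[(p,r[0]['region'].astype(np.float32),True)],x,True); print('bar',x,e,r[0]['score'],r[0]['box'])
plan([x[0],x[1],.05],-np.pi/2+x[2])
r=nets.silhouettes(p,'narrow_tray'); y=[.613,.0895,-.044]
if r: y,e=fit('narrow_tray',[(p,r[0]['region'].astype(np.float32),True)],y,True); print('nt',y,e,r[0]['score'],r[0]['box'])
```

```text
bar [ 0.44034597  0.13268831 -0.15190788] 0.043066322803497314 0.95 [307.3, 129.4, 334.7, 226.4]
shift mm [16.   4.  61.5] units [0.08  0.02  0.308] turn deg [0.05 1.17 1.25] units [0.001 0.013 0.014] rows>= 1.0187335707386531 0.16045425658812776 j6 1.7412783331209634
nt [ 0.61374667  0.08843913 -0.0562619 ] 0.017225146293640137 0.59 [316.1, 0.0, 386.2, 51.5]
```

View pics/w11.png

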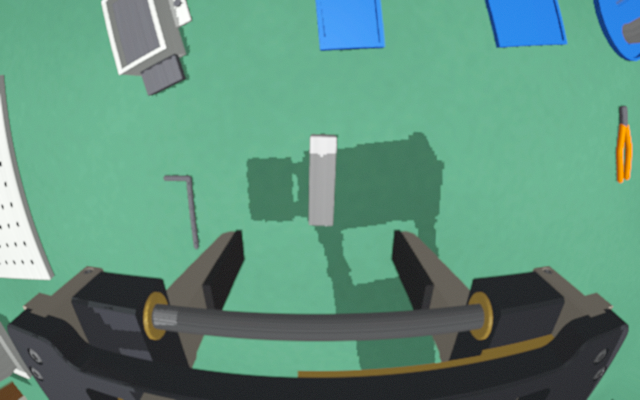

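{"fn": "step_arm", "kwargs": {
  "moves": [
    [0.04, 0.01, 0.06, 0, 0.01, 0.01, 0],
    [0.02, 0.006, 0.1, 0, 0, 0.004, 0.2],
    [0, 0, 0.1, 0, 0, 0, 0.2],
    [0, 0, 0.04, 0, 0, 0, 0.2],
    [0, 0, 0, 0, 0, 0, 0.2]
  ]
}}

```text
time: 20.32
eef_pos: [0.441, 0.1293, 0.0506]
orientation: [3.131, -0.247, -0.003]
contact_force: [0.1, 0.5, 0.8]
opening: 0.797
```

Run:
```python
from h import *
plan([.4403,.1327,.006],-np.pi/2-.15)
```

```text
shift mm [-1.2 -3.3 44.6] units [-0.006 -0.016  0.223] turn deg [ 0.06  0.11 -0.44] units [ 0.001  0.001 -0.005] rows>= 0.7152568410471083 0.042501111503871376 j6 1.7507518044077621
```

{"fn": "step_arm", "kwargs": {
  "moves": [
    [-0.008, -0.012, 0.06, 0, 0, -0.005, 0.2],
    [-0.006, -0.004, 0.07, 0, 0, 0, 0.2],
    [0, 0, 0.06, 0, 0, 0, 0.2],
    [0, 0, 0.03, 0, 0, 0, 0.2],
    [0, 0, 0, 0, 0, 0, 0.2]
  ]
}}

```text
time: 20.95
eef_pos: [0.4394, 0.1331, 0.0045]
orientation: [3.132, -0.234, -0.0]
contact_force: [0.1, 0.2, 0.3]
opening: 0.799
```

Run:
```python
from h import *
plan([.4403,.1327,.006],-np.pi/2-.15)
```

```text
shift mm [ 0.9  0.2 -1.5] units [ 0.005  0.001 -0.007] turn deg [0.04 0.01 0.06] units [0.    0.    0.001] rows>= 0.02815262373911772 0.006834249898586884 j6 1.7507420515870977
```

{"fn": "step_arm", "kwargs": {
  "moves": [
    [0.003, 0, -0.007, 0, 0, 0, 0.5],
    [0, 0, 0, 0, 0, 0, 1],
    [0, 0, 0, 0, 0, 0, 1],
    [0, 0, 0, 0, 0, 0, 1],
    [0, 0, 0, 0, 0, 0, 1],
    [0, 0, 0, 0, 0, 0, 1],
    [0, 0, -0.08, 0, 0, 0, 1],
    [0, 0, -0.13, 0, 0, 0, 1],
    [0, 0, -0.13, 0, 0, 0, 1],
    [0, 0, 0, 0, 0, 0, 1]
  ],
  "squeeze": 35
}}

```text
time: 22.2
eef_pos: [0.4397, 0.133, 0.078]
orientation: [3.132, -0.234, -0.0]
contact_force: [-0.2, 0.8, -3.2]
opening: 0.233
```

Run:
```python
from h import *
p=snapshot('wrist'); save(p,'w12')
plan([.6133,.0893,.08],-np.pi/2-.046); print(telemetry.get_state()['opening']*92)
```

```text
shift mm [179.4  17.2  -3.9] units [ 0.897  0.086 -0.019] turn deg [ 0.07  0.17 -5.9 ] units [ 0.001  0.002 -0.066] rows>= 2.883537235641724 0.5514443987151875 j6 1.7504235513196496
21.316907443041778
```

View pics/w12.png

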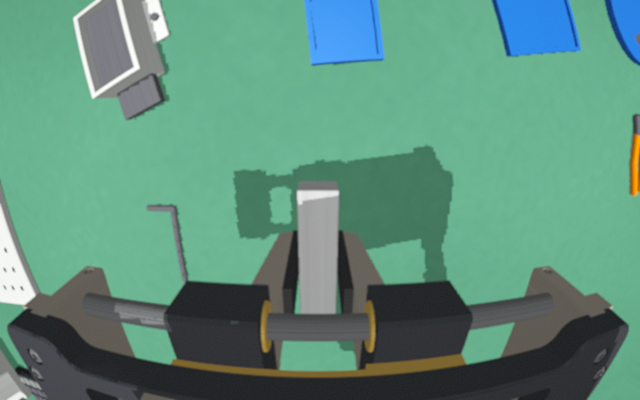

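{"fn": "step_arm", "kwargs": {
  "moves": [
    [0.15, 0.015, -0.02, 0, 0, 0, 1],
    [0.25, 0.025, -0.03, 0, 0, 0, 1],
    [0.25, 0.025, -0.03, 0, 0, 0, 1],
    [0.18, 0.02, -0.03, 0, 0, -0.03, 1],
    [0.07, 0, 0, 0, 0, -0.03, 1],
    [0, 0, 0, 0, 0, -0.006, 1],
    [0, 0, 0, 0, 0, 0, 1]
  ]
}}

```text
time: 23.12
eef_pos: [0.6101, 0.0891, 0.0851]
orientation: [3.14, -0.067, -0.037]
contact_force: [-0.4, 0.6, -2.6]
opening: 0.232
```

Run:
```python
from h import *
p=snapshot('wrist'); save(p,'w13')
plan([.6133,.0893,.04],-np.pi/2-.046)
r=nets.silhouettes(p,'wide_tray'); y=[.6175,-.098,.115]
if r: y,e=fit('wide_tray',[(p,r[0]['region'].astype(np.float32),True)],y,True); print('wt',y,e,r[0]['score'],r[0]['box'])
```

```text
shift mm [ 4.5 -0.4 45. ] units [ 0.023 -0.002  0.225] turn deg [0.08 1.38 0.2 ] units [0.001 0.015 0.002] rows>= 0.7229170082233551 0.13030383040825833 j6 1.5639248461806332
wt [ 0.61764621 -0.10001569  0.10698466] 0.039901793003082275 0.81 [462.5, 120.9, 549.7, 254.5]
```

View pics/w13.png

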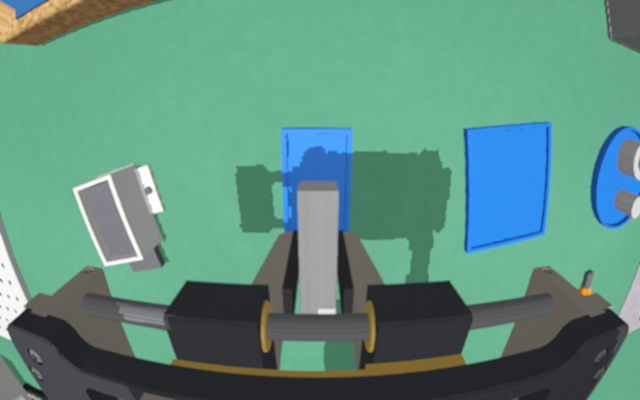

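{"fn": "step_arm", "kwargs": {
  "moves": [
    [0.015, 0, 0.06, 0, 0.014, 0.002, 1],
    [0, 0, 0.09, 0, 0, 0, 1],
    [0, 0, 0.08, 0, 0, 0, 1],
    [0, 0, 0.03, 0, 0, 0, 1],
    [0, 0, 0, 0, 0, 0, 1]
  ]
}}

```text
time: 23.85
eef_pos: [0.6106, 0.0898, 0.0303]
orientation: [3.14, -0.071, -0.005]
contact_force: [0.3, -0.1, -2.9]
opening: 0.238
```

Run:
```python
from h import *
p=snapshot('wrist'); save(p,'w14')
plan([.6133,.0893,.0125],-np.pi/2-.046)
```

```text
shift mm [ 2.6  0.3 18.1] units [0.013 0.001 0.091] turn deg [0.08 0.16 0.04] units [0.001 0.002 0.   ] rows>= 0.2929619074105592 0.017065769858036248 j6 1.5679219368750594
```

View pics/w14.png

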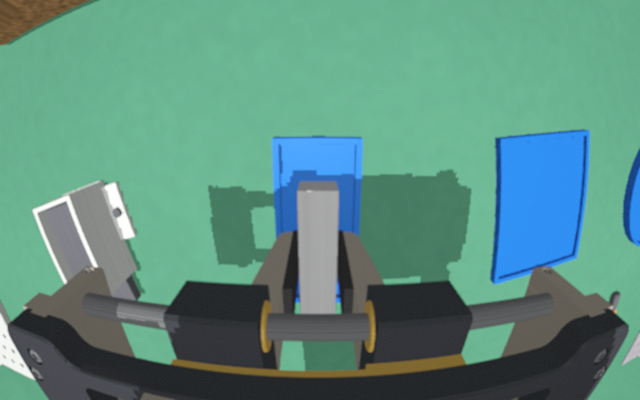

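{"fn": "step_arm", "kwargs": {
  "moves": [
    [0.008, 0, 0.035, 0, 0.002, 0, 1],
    [0.004, 0, 0.035, 0, 0, 0, 1],
    [0, 0, 0.015, 0, 0, 0, 1],
    [0, 0, 0, 0, 0, 0, 1]
  ]
}}

```text
time: 24.4
eef_pos: [0.6145, 0.0895, 0.0137]
orientation: [3.139, -0.071, 0.005]
contact_force: [-0.5, 0.8, -2.3]
opening: 0.234
```

Run:
```python
from h import *
plan([.6133,.0893,.0122],-np.pi/2-.046); print(telemetry.get_state()['contact_force'])
```

```text
shift mm [-1.2  0.3  1.5] units [-0.006  0.001  0.007] turn deg [ 0.08 -0.17  0.04] units [ 0.001 -0.002  0.   ] rows>= 0.031222800985507566 0.017614013891744152 j6 1.5679734180154634
[-0.53844147  0.76021374 -2.30331404]
```

{"fn": "step_arm", "kwargs": {
  "moves": [
    [-0.003, 0, 0.008, 0, 0, 0, 1],
    [0, 0, 0, 0, 0, 0, 1],
    [0, 0, 0, 0, 0, 0, 0.65],
    [0, 0, 0, 0, 0, 0, 0.65],
    [0, 0, 0, 0, 0, 0, 0.65],
    [0, 0, -0.08, 0, 0, 0, 0.65],
    [0, 0, -0.15, 0, 0, 0, 0.5],
    [0, 0, -0.2, 0, 0, 0, 0],
    [0, 0, -0.1, 0, 0, 0, 0],
    [0, 0, 0, 0, 0, 0, 0]
  ]
}}

```text
time: 25.65
eef_pos: [0.6167, 0.0896, 0.1288]
orientation: [3.139, -0.071, 0.019]
contact_force: [0.3, -0.7, 0.0]
opening: 0.762
```

Run:
```python
from h import *
p=snapshot('wrist'); save(p,'w15')
r=nets.silhouettes(p,'blank_top_mid'); x=[.611,.278,.19]
if r: x,e=fit('blank_top_mid',[(p,r[0]['region'].astype(np.float32),True)],x,True); print('bt',x,e,r[0]['score'],r[0]['box'])
c,s=np.cos(.19),np.sin(.19)
plan([.612-.045*c,.278-.045*s,.13],-np.pi/2+.19)
```

```text
bt [0.61050171 0.27991922 0.18480382] 0.13800805807113647 0.65 [111.9, 177.3, 158.3, 247.3]
shift mm [ -55.5 -177.5   -4.4] units [-0.277 -0.888 -0.022] turn deg [  0.13  -0.46 -13.48] units [ 0.001 -0.005 -0.15 ] rows>= 2.976692587778992 1.2608840251963598 j6 1.567904708880136
```

View pics/w15.png

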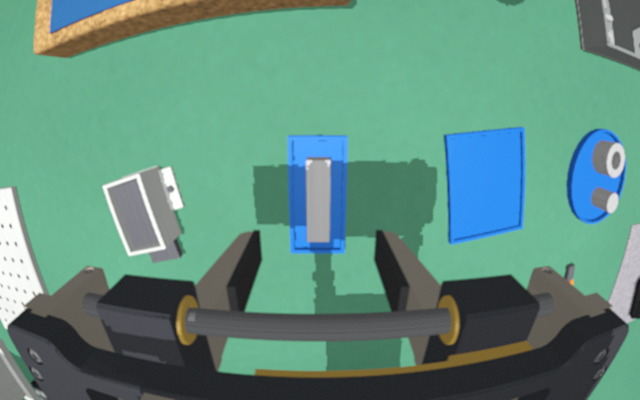

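{"fn": "step_arm", "kwargs": {
  "moves": [
    [-0.06, -0.18, 0, 0, 0, 0, 0],
    [-0.08, -0.27, 0, 0, 0, 0, 0],
    [-0.08, -0.27, 0, 0, 0, -0.05, 0],
    [-0.05, -0.13, 0, 0, 0, -0.05, 0],
    [0, -0.02, 0, 0, 0, -0.05, 0],
    [0, 0, 0, 0, 0, 0, 0]
  ]
}}

```text
time: 26.5
eef_pos: [0.5595, 0.2689, 0.1159]
orientation: [3.123, 0.306, -0.011]
contact_force: [0.1, -0.4, -0.6]
opening: 0.999
```

Run:
```python
from h import *
import pickle
p=snapshot('wrist'); save(p,'w16'); o={}
for t in ['blank_top_mid','blank_low_mid','magazine']:
    r=nets.silhouettes(p,t); o[t]=r; print(t,[(q['score'],q['box'],q['region'].sum()) for q in r])
pickle.dump((p,o),open('w16.pkl','wb'))
im=cv2.resize(p['frame'][80:260,200:400],None,fx=4,fy=4,interpolation=cv2.INTER_CUBIC)[:600]; cv2.imwrite('pics/w16z.png',cv2.resize(p['frame'][100:250,220:420],None,fx=4,fy=4,interpolation=cv2.INTER_CUBIC))
plan([.567,.269,.13],-np.pi/2+.19)
```

```text
blank_top_mid [(0.66, [294.5, 96.7, 344.2, 182.6], np.int64(4086))]
blank_low_mid [(0.96, [295.7, 193.1, 341.8, 210.6], np.int64(709)), (0.27, [274.8, 94.8, 367.6, 193.8], np.int64(3147))]
magazine [(0.64, [274.8, 97.1, 368.2, 192.6], np.int64(3381))]
shift mm [  6.4   0.2 -13. ] units [ 0.032  0.001 -0.065] turn deg [0.18 0.33 0.18] units [0.002 0.004 0.002] rows>= 0.231750517253805 0.03926971683052723 j6 1.6318124881942235
```

View pics/w16.png

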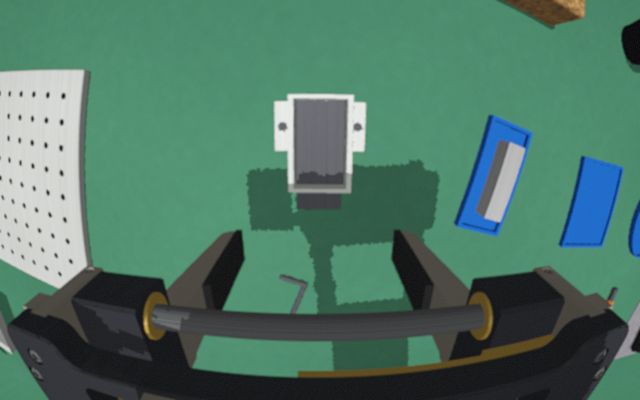

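View pics/w16z.png

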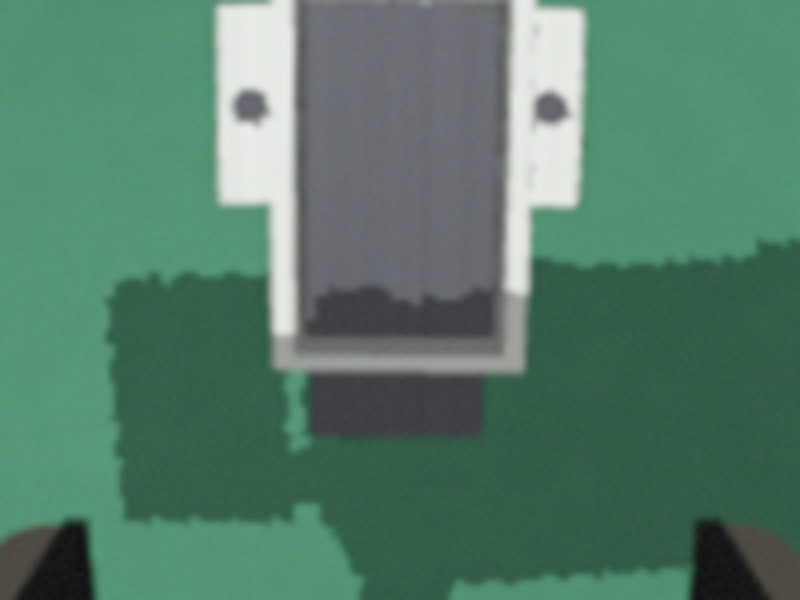

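Run:
```python
from h import *
import pickle
from scipy.optimize import least_squares
p,o=pickle.load(open('w16.pkl','rb'))
mod=np.array([[-.0395,.0255,.042],[-.0395,-.0255,.042],[-.064,.02,.014],[-.064,-.02,.014],[-.01,.041,.004],[-.01,-.041,.004],[.0395,.0255,.042],[.0395,-.0255,.042]])
obs=np.array([[288,193.3],[351.3,193.3],[296.8,209.1],[340.9,209.1],[274.2,151.2],[365.1,151.7],[287.5,94.5],[354,94.5]])-.5*0
for sel in (range(8),[2,3],range(6)):
    sel=list(sel); f=lambda v:(proj(p,place(mod[sel],v),True)-obs[sel]).ravel()
    r=least_squares(f,[.611,.278,.19]); print(np.round(r.x,4),np.round(r.fun.reshape(-1,2),1).tolist())
    x=r.x
P,R,s=tool(); print(P)
```

```text
[0.6103 0.2753 0.1875] [[0.6, -0.7], [-0.6, -0.3], [0.8, 0.5], [-0.3, 0.7], [0.8, -0.9], [-1.1, -0.7], [0.2, 0.3], [-0.5, 0.9]]
[0.6108 0.2761 0.1939] [[0.5, -0.0], [-0.5, -0.0]]
[0.6101 0.2753 0.1878] [[0.6, -0.4], [-0.6, -0.0], [0.8, 0.7], [-0.3, 1.0], [0.8, -0.7], [-1.2, -0.5]]
[0.56062176 0.2679639  0.11703688]
```

Run:
```python
from h import *
plan([.5574-.003,.2654-.0006,.03],-np.pi/2+.189)
```

```text
shift mm [-6.2  1.6 87.1] units [-0.031  0.008  0.435] turn deg [0.18 0.33 0.24] units [0.002 0.004 0.003] rows>= 1.3970609864214911 0.04187649547207588 j6 1.6318124881942235
```

{"fn": "step_arm", "kwargs": {
  "moves": [
    [-0.02, 0.004, 0.06, 0.002, 0.004, 0.003, 0.2],
    [-0.01, 0.003, 0.1, 0, 0, 0, 0.3],
    [0, 0, 0.1, 0, 0, 0, 0.3],
    [0, 0, 0.09, 0, 0, 0, 0.3],
    [0, 0, 0.05, 0, 0, 0, 0.3],
    [0, 0, 0, 0, 0, 0, 0.3]
  ]
}}

```text
time: 27.45
eef_pos: [0.554, 0.2625, 0.0317]
orientation: [-3.129, -0.286, 0.001]
contact_force: [-1.0, 0.5, -0.6]
opening: 0.701
```

Run:
```python
from h import *
plan([.5574,.2654,.0035],-np.pi/2+.189)
p=snapshot('wrist'); save(p,'w17')
```

```text
shift mm [ 3.9 -2.2 28.2] units [ 0.019 -0.011  0.141] turn deg [-0.01  0.02 -0.4 ] units [-0.     0.    -0.004] rows>= 0.4560952042662616 0.03730751522708127 j6 1.6343030164560601
```

View pics/w17.png

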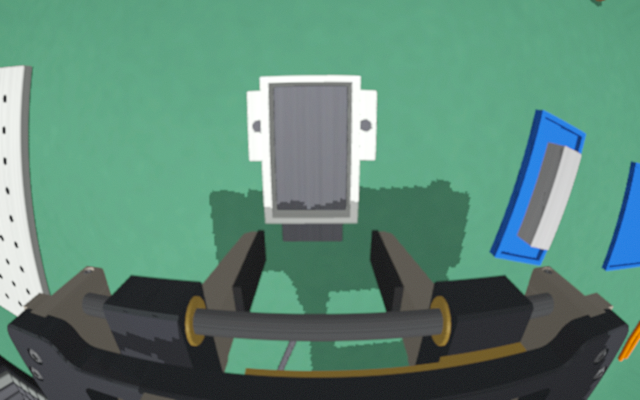

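{"fn": "step_arm", "kwargs": {
  "moves": [
    [0.01, -0.008, 0.04, 0, 0, -0.004, 0.3],
    [0.006, -0.003, 0.045, 0, 0, 0, 0.3],
    [0, 0, 0.035, 0, 0, 0, 0.3],
    [0, 0, 0.015, 0, 0, 0, 0.3],
    [0, 0, 0, 0, 0, 0, 0.3]
  ]
}}

```text
time: 28.12
eef_pos: [0.5589, 0.2662, 0.005]
orientation: [-3.127, -0.296, -0.006]
contact_force: [-0.4, -0.3, -0.6]
opening: 0.7
```

Run:
```python
from h import *
plan([.5574,.2654,.0035],-np.pi/2+.189)
p=snapshot('wrist'); save(p,'w18')
```

```text
shift mm [-1.6  0.5  1.5] units [-0.008  0.002  0.008] turn deg [-0.02 -0.22  0.  ] units [-0.    -0.002  0.   ] rows>= 0.036196024347041195 0.021034640627666103 j6 1.6311866563553241
```

View pics/w18.png

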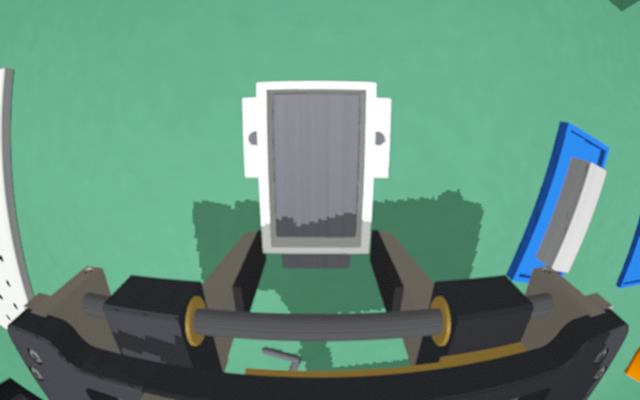

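{"fn": "step_arm", "kwargs": {
  "moves": [
    [-0.008, 0.002, 0.007, 0, -0.002, 0, 0.4],
    [0, 0, 0, 0, 0, 0, 1],
    [0, 0, 0, 0, 0, 0, 1],
    [0, 0, 0, 0, 0, 0, 1],
    [0, 0, 0, 0, 0, 0, 1],
    [0, 0, 0, 0, 0, 0, 1]
  ],
  "squeeze": 40
}}

```text
time: 28.92
eef_pos: [0.5578, 0.2656, 0.0044]
orientation: [-3.127, -0.296, -0.003]
contact_force: [-0.4, -0.2, -0.8]
opening: 0.431
```

Run:
```python
from h import *
s=telemetry.get_state();print(s['opening']*92,s['contact_force'])
c,q=np.cos(.189),np.sin(.189)
plan([.5574-.06*c,.2654-.06*q,.0035],-np.pi/2+.189)
```

```text
39.611538588889 [-0.35114521 -0.19162708 -0.79747018]
shift mm [-60.4   0.1   0.8] units [-0.302  0.001  0.004] turn deg [-0.03 -0.11 -0.01] units [-0.    -0.001 -0.   ] rows>= 0.966580340242055 0.010882741624791654 j6 1.6304495423370435
```

{"fn": "step_arm", "kwargs": {
  "moves": [
    [-0.025, 0, 0, 0, 0, 0, 1],
    [-0.04, 0, 0, 0, 0, 0, 1],
    [-0.04, 0, 0, 0, 0, 0, 1],
    [0, 0, 0, 0, 0, 0, 1]
  ]
}}

```text
time: 29.42
eef_pos: [0.5355, 0.2613, 0.0044]
orientation: [-3.127, -0.296, -0.003]
contact_force: [-0.3, 0.0, 0.2]
opening: 0.434
```

Run:
```python
from h import *
s=telemetry.get_state();print(s['opening']*92,s['contact_force'])
c,q=np.cos(.189),np.sin(.189)
plan([.5574-.06*c,.2654-.06*q,.0045],-np.pi/2+.189)
p=snapshot('wrist'); save(p,'w19')
```

```text
39.88461359592644 [-0.30181833  0.02662146  0.21587586]
shift mm [-37.7   0.1  -0.2] units [-0.189  0.    -0.001] turn deg [-0.03 -0.11 -0.  ] units [-0.    -0.001 -0.   ] rows>= 0.6035983651442393 0.010326219321029144 j6 1.6327577933538953
```

View pics/w19.png

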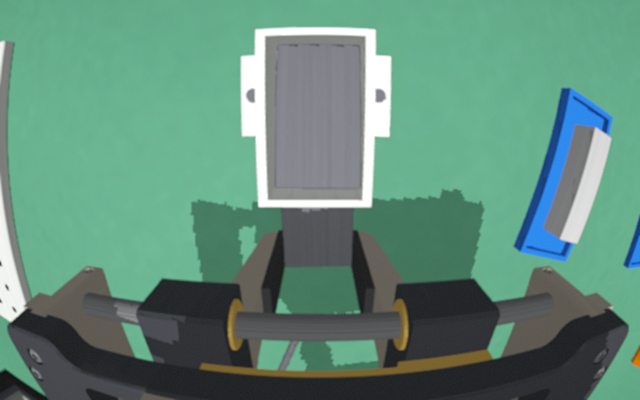

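{"fn": "step_arm", "kwargs": {
  "moves": [
    [-0.04, 0, 0, 0, 0, 0, 1],
    [-0.05, 0, 0, 0, 0, 0, 1],
    [-0.05, 0, 0, 0, 0, 0, 1],
    [-0.04, 0, 0, 0, 0, 0, 1],
    [-0.02, 0, 0, 0, 0, 0, 1],
    [0, 0, 0, 0, 0, 0, 1]
  ]
}}

```text
time: 30.22
eef_pos: [0.4928, 0.2532, 0.0039]
orientation: [-3.127, -0.297, -0.001]
contact_force: [0.5, -0.0, -1.1]
opening: 0.429
```

Run:
```python
from h import *
s=telemetry.get_state();print(s['opening']*92,s['contact_force'])
c,q=np.cos(.189),np.sin(.189)
plan([.5574-.06*c,.2654-.06*q,.0045],-np.pi/2+.189)
p=snapshot('wrist'); save(p,'w20')
```

```text
39.43846353887414 [ 0.540168   -0.04374281 -1.05283187]
shift mm [ 5.7  0.1 -0.6] units [ 0.029  0.001 -0.003] turn deg [-0.02 -0.05  0.01] units [-0.    -0.001  0.   ] rows>= 0.0917845300090925 0.005226372773244211 j6 1.6376189127341612
```

View pics/w20.png

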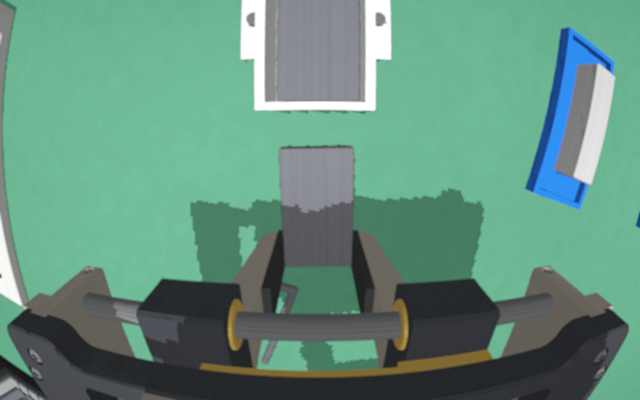

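{"fn": "step_arm", "kwargs": {
  "moves": [
    [0, 0, -0.05, 0, 0, 0, 1],
    [0, 0, -0.1, 0, 0, 0, 1],
    [0, 0, -0.15, 0, 0, 0, 1],
    [0, 0, -0.15, 0, 0, 0, 1],
    [0, 0, 0, 0, 0, 0, 1]
  ]
}}

```text
time: 30.9
eef_pos: [0.4951, 0.2534, 0.0993]
orientation: [-3.127, -0.296, -0.007]
contact_force: [-0.0, 0.1, -1.6]
opening: 0.425
```

Run:
```python
from h import *
s=telemetry.get_state();print(s['opening']*92,s['contact_force'])
plan([.5928,-.1018,.1],-np.pi/2+.113)
p=snapshot('wrist'); save(p,'w21')
q=snapshot('side'); cv2.imwrite('pics/s21.png',cv2.resize(q['frame'][140:340,60:380],None,fx=2.5,fy=2.5))
```

```text
39.12035113413069 [-0.02529492  0.11441648 -1.57156785]
shift mm [ 29.4 367.3  -0.8] units [ 0.147  1.836 -0.004] turn deg [-0.05 -0.25  4.33] units [-0.001 -0.003  0.048] rows>= 5.894817228912222 0.4056367772330607 j6 1.6376270550091458
```

View pics/w21.png

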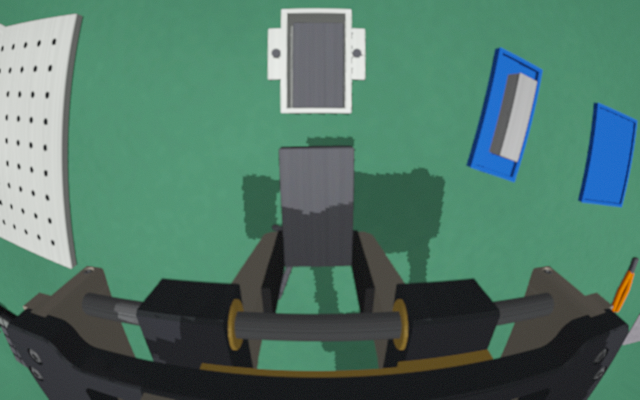

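View pics/s21.png

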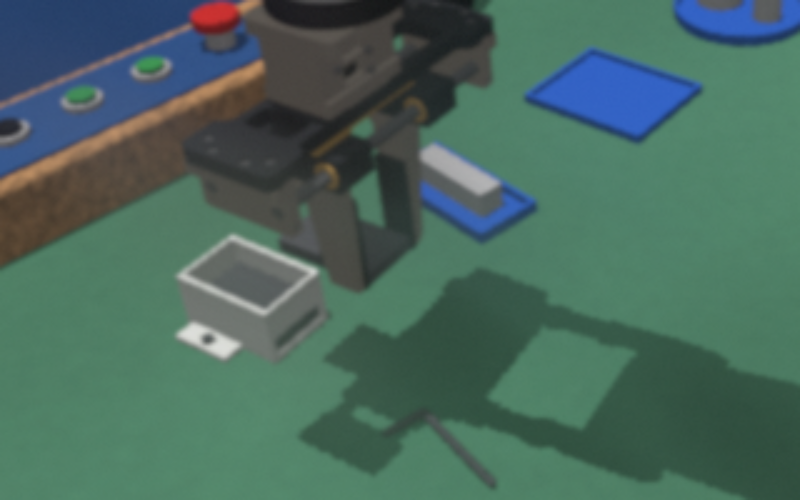

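{"fn": "step_arm", "kwargs": {
  "moves": [
    [0.02, 0.15, -0.01, 0, 0, 0, 1],
    [0.025, 0.27, -0.01, 0, 0, 0, 1],
    [0.025, 0.27, -0.01, 0, 0, 0, 1],
    [0.025, 0.27, -0.01, 0, 0, 0, 1],
    [0.025, 0.27, -0.01, 0, 0, 0, 1],
    [0.02, 0.27, -0.01, 0, 0, 0, 1],
    [0.01, 0.2, 0, 0, 0, 0.024, 1],
    [0, 0.08, 0, 0, 0, 0.024, 1],
    [0, 0, 0, 0, 0, 0, 1]
  ]
}}

```text
time: 32.12
eef_pos: [0.5812, -0.0997, 0.0903]
orientation: [-3.13, -0.176, 0.042]
contact_force: [0.0, 0.2, -0.8]
opening: 0.436
```

Run:
```python
from h import *
plan([.5928,-.1018,.045],-np.pi/2+.113)
p=snapshot('wrist'); save(p,'w22')
```

```text
shift mm [12.5  3.8 44.9] units [0.063 0.019 0.225] turn deg [-0.44  1.53 -0.03] units [-0.005  0.017 -0.   ] rows>= 0.7484710850829518 0.14896105523082484 j6 1.08914983215178
```

View pics/w22.png

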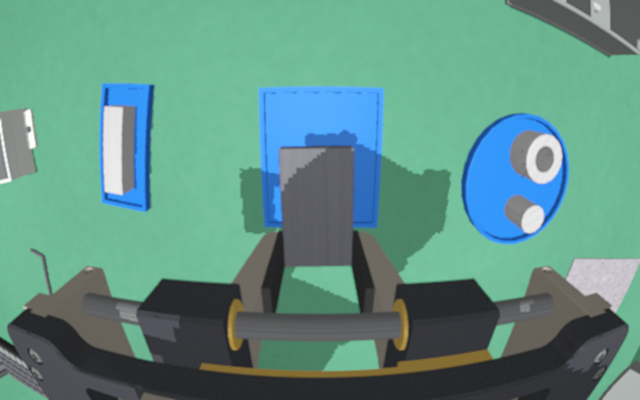

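{"fn": "step_arm", "kwargs": {
  "moves": [
    [0.035, 0.012, 0.05, -0.005, 0.016, 0, 1],
    [0.018, 0.005, 0.08, 0, 0, 0, 1],
    [0, 0, 0.08, 0, 0, 0, 1],
    [0, 0, 0.04, 0, 0, 0, 1],
    [0, 0, 0, 0, 0, 0, 1]
  ]
}}

```text
time: 32.8
eef_pos: [0.5897, -0.0947, 0.0355]
orientation: [-3.133, -0.189, 0.009]
contact_force: [0.8, 0.2, -0.4]
opening: 0.427
```

Run:
```python
from h import *
plan([.5928,-.1018,.009],-np.pi/2+.113)
```

```text
shift mm [ 2.4  7.5 26.4] units [0.012 0.037 0.132] turn deg [-0.2   0.33  0.44] units [-0.002  0.004  0.005] rows>= 0.44128797527434166 0.0551373532014161 j6 1.0881718943182537
```

{"fn": "step_arm", "kwargs": {
  "moves": [
    [0.008, 0.024, 0.035, -0.002, 0.003, 0.005, 1],
    [0.004, 0.01, 0.045, 0, 0, 0, 1],
    [0, 0.003, 0.035, 0, 0, 0, 1],
    [0, 0, 0.015, 0, 0, 0, 1],
    [0, 0, 0, 0, 0, 0, 1]
  ]
}}

```text
time: 33.42
eef_pos: [0.5939, -0.1029, 0.0085]
orientation: [3.136, 0.176, 0.001]
contact_force: [0.7, 0.2, -0.7]
opening: 0.429
```

Run:
```python
from h import *
plan([.5928,-.1018,.006],-np.pi/2+.113); print(telemetry.get_state()['contact_force'])
p=snapshot('wrist'); save(p,'w23')
```

```text
shift mm [-1.  -1.2  2.5] units [-0.005 -0.006  0.013] turn deg [ 0.04 -0.04 -0.07] units [ 0.    -0.    -0.001] rows>= 0.047635351871613746 0.008190552130025211 j6 1.0874657588714325
[ 0.70911071  0.20686375 -0.73709511]
```

View pics/w23.png

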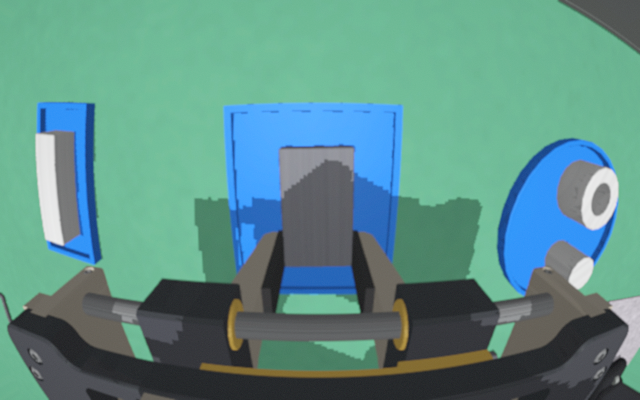

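Plate sits within the tray walls on all sides. Lower the last 2.5 mm, release gently, then rise.

{"fn": "step_arm", "kwargs": {
  "moves": [
    [0, 0, 0.01, 0, 0, 0, 1],
    [0, 0, 0.003, 0, 0, 0, 1],
    [0, 0, 0, 0, 0, 0, 0.5],
    [0, 0, 0, 0, 0, 0, 0.45],
    [0, 0, 0, 0, 0, 0, 0.45],
    [0, 0, -0.08, 0, 0, 0, 0.45],
    [0, 0, -0.15, 0, 0, 0, 0.45],
    [0, 0, -0.2, 0, 0, 0, 0.2],
    [0, 0, -0.2, 0, 0, 0, 0],
    [0, 0, 0, 0, 0, 0, 0]
  ]
}}

```text
time: 34.72
eef_pos: [0.5956, -0.1033, 0.142]
orientation: [3.133, 0.176, 0.011]
contact_force: [0.3, -0.1, -0.2]
opening: 0.858
```

Run:
```python
from h import *
s=telemetry.get_state(); print(s['eef_pos'],s['contact_force'])
p=snapshot('wrist'); save(p,'w24')
q=snapshot('side'); cv2.imwrite('pics/s24.png',cv2.resize(q['frame'][100:300,110:430],None,fx=2.5,fy=2.5,interpolation=cv2.INTER_CUBIC))
```

```text
[ 0.59564276 -0.10334777  0.14203756] [ 0.2897213  -0.14630755 -0.1896628 ]
```

View pics/w24.png

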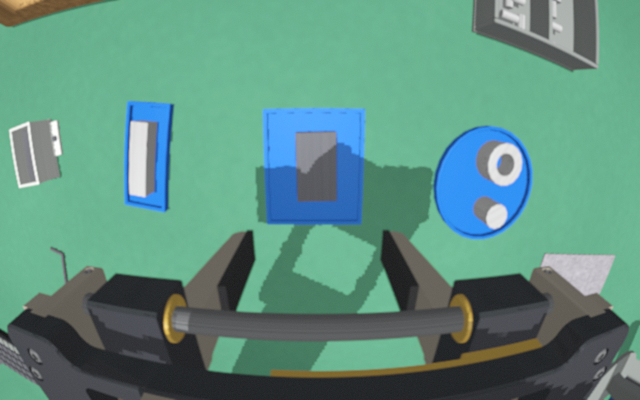

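View pics/s24.png

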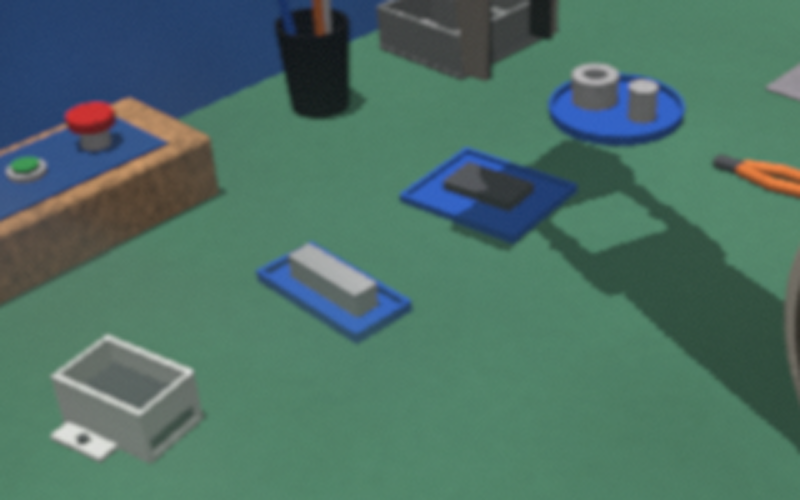

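Run:
```python
from h import *
p=snapshot('wrist')
for t,m,v in [('bar_mid',box(.08,.022,.004,.026),[.613,.089,-.046]),('blank_low_mid',box(.07,.04,.004,.014),[.617,-.1,.113]),('slug_mid',cyl(.014,.004,.038),[.597,-.297]),('bushing_mid',cyl(.023,.004,.034),[.652,-.2965]),('blank_top_mid',box(.07,.04,.0235,.024),[.6104,.2755,.189])]:
    r=nets.silhouettes(p,t)
    print(t,[(round(q['score'],2),np.round(q['box']).tolist()) for q in r])
    for q in r[:2]:
        x,e=fit('',[(p,q['region'].astype(np.float32),True)],v,len(v)==3,m); print('  ',np.round(x,4),round(e,3))
s=telemetry.get_state(); print(s['contact_force'],s['opening'],abs(s['qvel']).max())
```

```text
bar_mid [(0.77, [127.0, 114.0, 157.0, 195.0])]
   [ 0.613   0.0885 -0.0586] 0.091
blank_low_mid [(0.6, [294.0, 129.0, 340.0, 201.0])]
   [ 0.6197 -0.1008  0.1291] 0.027
slug_mid [(0.96, [480.0, 196.0, 513.0, 225.0])]
   [ 0.5964 -0.2994] 0.124
bushing_mid [(0.95, [479.0, 137.0, 527.0, 183.0]), (0.7, [477.0, 195.0, 512.0, 224.0])]
   [ 0.6524 -0.2967] 0.071
   [ 0.652  -0.2965] 1.0
blank_top_mid [(0.84, [22.0, 127.0, 33.0, 178.0])]
   [0.6063 0.2975 0.1364] 0.624
[ 0.4655197  -0.34264234 -0.29389331] 1.0021027742289057 0.007701266586159626
```

Run:
```python
from h import *
print(arm.close_job())
```

```text
the job is handed in; nothing more can be done
None
```

The batch is made up and handed in at about 35 s of the 102 s allowed. I placed the bushing, then the slug, then the bar. Last, I drew the bottom plate straight out through the slot, about 66 mm, and laid it in the wide tray.

My last checks, from the wrist and side pictures and from fitting each shape to the network outlines:

| Piece | Position in its tray |
|---|---|
| Bushing | Upright in the dish, about 28 mm from its centre |
| Slug | Upright in the dish, about 28 mm from its centre on the other side, clear of the bushing and the rim |
| Bar | Within 1 mm of the tray centre and within 1° of its line, not on the rim |
| Plate | Flat, within about 3 mm of the wide tray's centre, well inside the rim |

- **Magazine:** the side picture after the draw shows the upper plates still inside and settled, and the plate in the gripper looked level.
- **Force and contact:** at hand-in the gripper was open and touching nothing. Force readings stayed at a few newtons or less whenever I read them.
- **First bushing grasp:** it ended about 11 mm off centre, so I opened the gripper, corrected the position and regripped before lifting.
- **Check that failed:** the last network fit of the top plate in the magazine was poor (62% mismatch), because the walls hid most of it from that view. For the magazine I rely on the earlier pictures.

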